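# Check a hardness probe, then hold it square on a tilted specimen

### The job

Take the white, square-bodied hardness probe out of its black stand and first check it on the loose round steel reference block: hold it upright with its spring tip on the block's red dot, gently pushed in about half-way, for about a second, then lift off. Then put the tip on the red dot of the steel specimen clamped in the tilted stage, hold the probe square to the specimen's sloping face with the tip again gently pushed in about half-way, and finish while still holding it there in the gripper: do not let go or put the probe back. Do not shift the reference block, the stage's setting or the other things on the bench.

Things in the scene. Friction and masses are not known exactly. Their poses are not given: they have to be found in the camera images.
- probe: Loose probe, 0.2 kg: white square body 24 x 24 x 68 mm with a black grip band and a blue screen on its top end. Origin at the centre of this body (34 mm below its top). z runs along the probe from tip to top; x, y are square to the flat sides. Below the body a 16 mm round steel nose reaches 58 mm from the origin, the brass spring tip 68 mm.
- probe_tip (a point): The very end of the probe's brass spring tip (a 6 mm rod with a round end), the point that touches; 68 mm below the probe's origin on its axis when out, and it moves up the axis as the tip is pushed in. Axes as the probe's.
- probe_spring (a joint): How far the spring tip is pushed into the probe: 0 fully out, 0.010 m fully in (its stop). It pushes back with about 2 N at the start, 5 N half-way and 8 N at the stop.
- stand: Fixed probe stand: 80 x 80 x 8 mm grey foot with a black 40 x 40 mm square socket, 56 mm high. Origin on the bench under its centre; z up; socket sides along x and y. The probe starts upright in it, its origin 84 mm above the bench (top at 118 mm, flat sides bare above 56 mm), and lifts straight out: its tip clears the socket when raised 45 mm.
- ref_dot (a point): Centre of the red dot (12 mm across) in the middle of the top of the reference block: a loose plain steel disc 60 mm across and 16 mm high (0.35 kg), flat on the bench. z up.
- ref_block: The same reference block; origin at the centre of its underside.
- stage: The fixed specimen stage: a black foot 130 x 150 x 12 mm with two upright cheeks and, hinged between them 55 mm above the bench, an aluminium plate 100 x 112 x 10 mm carrying a black clamp with a steel specimen. Origin on the bench under its centre; z up; its y axis runs along the hinge. The tilted face looks towards its -x side.
- stage_tilt (a joint): Tilt of the stage's plate from level about the stage's y axis, rad; larger leans the face more to the stage's -x side. Held by a stiff hinge (4 N m); leave as set.
- stage_slide (a joint): Position of the clamp along the stage's y axis on the plate, m, 0 in the middle. Stiff (15 N); leave as set.
- spec_dot (a point): Centre of the red dot (12 mm across) on the top face of the steel specimen (50 x 54 mm face, standing 6 mm above the clamp's jaws). z points out of the face, square to it; y runs along the stage's hinge.
- mount: Bystander: black resin disc 40 mm across, 20 mm high, loose. Origin under its centre.
- jar: Bystander: jar 52 mm across, 62 mm high, loose. Origin under its centre.
- weight: Bystander: small brass weight 30 mm across, 42 mm high, loose. Origin under its centre.
- knife: Bystander: white and blue utility knife, 160 mm long, on a 3 mm green cutting mat. Origin under its handle's middle.
- mug: Bystander: white mug 76 mm across, 85 mm high. Origin under its centre.
There are look-alikes about, which are no part of the job. Of the things that look like the probe, the largest one is meant.

How it is judged:
By the outcome, as a careful person would: the job done as asked, in the order asked, and still so for the second after the job is handed in, while the arm keeps its last pose, push and grip.
It also fails if it takes over 54 s, if anything falls off the work surface, if the arm or the gripper's body presses on something with over 40 N, if the wrist force passes 120 N, or if a joint passes its speed limit or range.

### The arm

A 6-joint arm with a two-finger parallel gripper is mounted at the origin on the work surface. World frame = base frame: x ahead of the robot, y to its left, z up, the work surface at z = 0. Lengths are in mm, angles in rad, forces in N, time in s.
With the tool pointing down it reaches from about 350 to 875 mm from the base axis. Payload 4.2 kg.
Tool frame: the origin (TCP) lies at the very end of the fingers, on their centre line; the grasp point (between the pads) lies 19 mm behind it; z points along the fingers, y is the line along which they close (so a half turn about z gives the same grasp; the last joint's range is limited). The gripper opens to 85 mm and grips with 20 to 120 N. Pads are 22 mm wide; open, the fingers measure 114 mm over their backs; the gripper's body (76 mm by 85 mm) begins 54 mm behind the grasp point. The pads swing forward as they close: fully open they stand 13 mm farther back than shut.
Start: joints at [1.547, 0.385, 0.008, 0, -1.194, -0.259], TCP at [174.371, 600.162, 231.312] pointing down, gripper open.
Joint ranges: [-3.14, 3.14], [-1.21, 2.06], [-1.07, 1.41], [-3.16, 2.05], [-2.99, -0.16], [-3.1, 3.1]. Speed limits (rad/s): [2.79, 2.79, 3.14, 3.14, 3.14, 3.14].

### API

Orientations are given as a unit quaternion [x, y, z, w].
In Python, from bench import arm gives the robot as it stands.
- The arm moves only by the tool servo_tool, never from a script. Its argument "rows" is a list that holds one entry, the list of rows, each a list of 7 numbers: the finger opening in mm, from 0 to 85.4, then the shift along the tool's x, y, z in mm, then the turn, a rotation vector about the tool's x, y, z in rad. A call has 1 to 10 rows; each row is the pose to reach, as a shift and turn from the pose commanded when the call began, along the tool's axes at that moment; what a row does not reach only later rows make up. A row lasts 1/8 s, in which the tool goes at most 62.5 mm and 10.7 degrees, less where a joint would pass 70% of its speed; a pose out of reach is approached as far as the arm can. A call with a gripper value outside its range is refused whole. The fingers move at their own pace and stop on an object; the grip force is fixed at half the most. Time passes only in rows, so rows that repeat a pose let the fingers close. It gives the time, the measured TCP pose, the force, the opening and the grip force at its end, in the units of the state.
- arm.read_state(): the state, without advancing time (a new reading comes with each control period).
- arm.get_image(name): name is "side" or "top" or "wrist"; returns the picture (384x512x3 uint8, red, green, blue); there is no depth.
- arm.camera_params(name): a dict with "intrinsics" (3x3 intrinsics, pixels), "D" ([k1, k2, p1, p2, k3] as OpenCV has them; the pictures are not rectified), "R" (3x3) and "t" (3): a world point X has camera coordinates R X + t. Camera axes: x right, y down, z forward; pixel columns grow to the right and rows downward; lengths in mm; the calibration is good to about 2 mm. A picture is of the moment at which its call begins: read the wrist's pose just before it. camera_params takes no time and is no camera call; for the wrist camera it gives the pose at the moment of the call.
- arm.job_done(): hands the job in; it is judged then, once.
The state is a dict: "clock": time; "joints": joint angles; "joint_vel": joint speeds; "joint_efforts": joint torques, N m; "position": TCP position; "ee_rot": TCP orientation; "contact_force": force on the tool from outside, world axes, zero at the start; "wrist_torque": the same for the moment, N m; "gripper_width": finger opening in mm; "grasp_force": force on a finger pad.
Only numpy, scipy, OpenCV 4.12 (cv2) and the standard library are available. Lean on these libraries where they do the work, as an engineer would, in place of code of your own. Each camera call takes 0.05 s, during which the arm holds its last target. There are 200 camera calls.

## Working session

There is one attempt and no reset: what is moved stays moved. The work goes in short steps, Python scripts to look and compute and a tool call to move; the robot and the scene stay as the last step left them, time stands still between calls to the robot, and variables do not carry over. Pictures are saved under pics/ and viewed, at most 10 in all, crops included, and the job is handed in when it is done.

Besides the shell and the picture viewer there is one more tool, called after "Request:" by a JSON object that holds its "api" and its "payload", one argument or row to a line. servo_tool: Moves the arm, as the interface text tells. Its arguments: {"type":"object","properties":{"rows":{"type":"array"}},"required":["rows"]}

```bash
mkdir -p pics; python3 - <<'E'
from bench import arm
import cv2,numpy as np
s=arm.read_state();print(s['clock'],s['position'],s['ee_rot'],s['contact_force'])
for n in ['side','top','wrist']:
    p=arm.camera_params(n);im=arm.get_image(n)
    cv2.imwrite(f'pics/{n}0.png',im[:,:,::-1])
    R=np.array(p['R']);print(n,-R.T@np.array(p['t']),R[2],np.array(p['intrinsics']).tolist(),p['D'])
a=[cv2.imread(f'pics/{n}0.png') for n in ['side','top']]
cv2.imwrite('pics/s.png',cv2.resize(a[0],(800,600)));cv2.imwrite('pics/t.png',cv2.resize(a[1],(800,600)))
E
```

```text
0.0 [174.20550686 599.60710435 230.21705388] [ 9.90006469e-01 -1.41017634e-01 -1.23296409e-04  1.09663215e-03] [ 0.43293798  0.3208702  -0.81956416]
side [ 469.14646886 -931.47168282  636.59733236] [ 0.09263703  0.85092573 -0.51705297] [[378.859983739133, 0.0, 261.63637801619154], [0.0, 378.859983739133, 191.70393134765237], [0.0, 0.0, 1.0]] [-0.10952753  0.          0.          0.          0.        ]
top [ 437.89249604   13.34826493 1260.15109997] [ 0.11676493 -0.00862731 -0.99312211] [[422.14078478159183, 0.0, 247.1396837781133], [0.0, 422.14078478159183, 192.74859362368235], [0.0, 0.0, 1.0]] [-0.15970995  0.          0.          0.          0.        ]
wrist [240.08536769 582.72543934 373.50480966] [-0.26305989  0.07541712 -0.9618273 ] [[267.1155641530029, 0.0, 257.01236472301406], [0.0, 267.1155641530029, 194.7607547496477], [0.0, 0.0, 1.0]] [-0.04530718  0.          0.          0.          0.        ]
```

View pics/s.png

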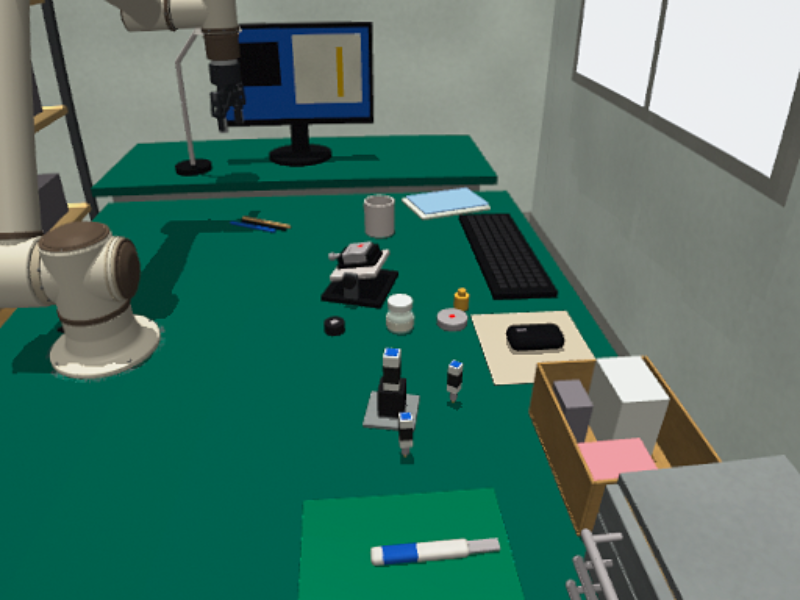

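View pics/t.png

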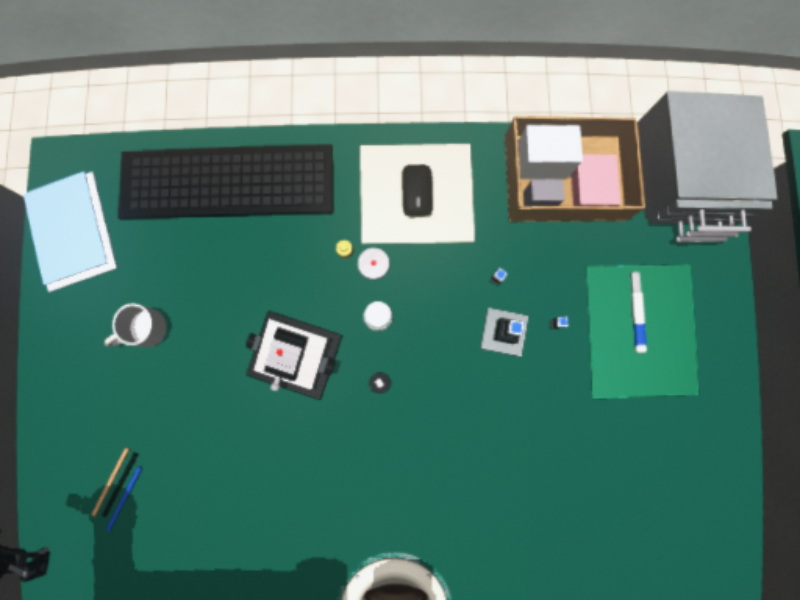

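The side picture shows the large probe in its stand, with two small look-alikes beside it. In the top picture (800 px wide) the probe's top is at (516,327), the ref dot at (373,263), the spec dot at (280,352), and the stage plate leans towards the robot. I'll enlarge the parts that matter.

```bash
cat > h.py <<'E'
from bench import arm
import cv2,numpy as np
from scipy.spatial.transform import Rotation as Ro
def P(n): 
    p=arm.camera_params(n);return [np.array(p[k],float) for k in ('intrinsics','D','R','t')]
def ray(n,uv,p=None):
    K,D,R,t=p or P(n)
    q=cv2.undistortPoints(np.array([[uv]],float),K,D)[0,0]
    return -R.T@t, R.T@np.r_[q,1]
def onz(n,uv,z,p=None):
    o,d=ray(n,uv,p);return o+d*(z-o[2])/d[2]
def tri(a,b):  # two rays -> point, gap
    A=[];B=[]
    for o,d in (a,b):
        d=d/np.linalg.norm(d);M=np.eye(3)-np.outer(d,d);A.append(M);B.append(M@o)
    x=np.linalg.solve(A[0]+A[1],B[0]+B[1]);return x,np.linalg.norm(B[0]-A[0]@x),np.linalg.norm(B[1]-A[1]@x)
def proj(n,X,p=None):
    K,D,R,t=p or P(n);return cv2.projectPoints(np.atleast_2d(X).astype(float),cv2.Rodrigues(R)[0],t,K,D)[0][:,0]
E
python3 - <<'E'
from h import *
def crop(f,x,y,w,h,k): return cv2.resize(cv2.imread(f)[y:y+h,x:x+w],None,fx=k,fy=k,interpolation=cv2.INTER_CUBIC)
t='pics/top0.png';s='pics/side0.png'
a=np.hstack([crop(t,155,195,66,66,6),crop(t,300,185,66,66,6)])
b=np.hstack([crop(s,205,148,66,33,6),crop(s,225,215,66,33,6)])
cv2.imwrite('pics/c1.png',np.vstack([a,b]))
for uv,z in [((516,327),118),((373,263),16),((280,352),90)]: print(onz('top',np.array(uv)/1.5625,z))
# red blobs
for f in ('top','side'):
    im=cv2.imread(f'pics/{f}0.png').astype(int);m=((im[:,:,2]>140)&(im[:,:,1]<90)&(im[:,:,0]<90)).astype(np.uint8)
    n,l,st,c=cv2.connectedComponentsWithStats(m)
    for i in range(1,n):
        if st[i,4]>3: print(f,c[i],st[i,4])
E
```

```text
[ 522.59037646 -222.80445131  118.        ]
[658.14504364  26.32215182  16.        ]
[487.92311796 193.55843081  90.        ]
top [178.5 225. ] 8
side [289.  201.5] 6
```

View pics/c1.png

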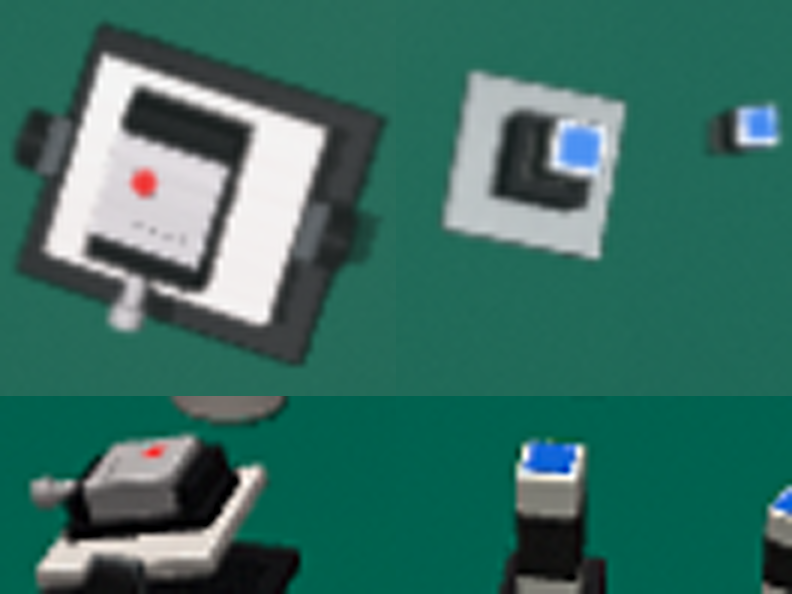

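```bash
python3 - <<'E'
from h import *
from scipy.optimize import least_squares
st=[onz('top',(300+(x-396)/6,185+y/6),8)[:2] for x,y in [(470,70),(625,102),(600,258),(443,230)]]
print('stand',np.mean(st,0),[ (np.linalg.norm(st[i]-st[i-1]),np.degrees(np.arctan2(*(st[i]-st[i-1])[::-1]))) for i in range(4)])
g=[onz('top',(155+x/6,195+y/6),12)[:2] for x,y in [(103,22),(385,120),(302,365),(17,270)]]
print('stage',np.mean(g,0),[ (np.linalg.norm(g[i]-g[i-1]),np.degrees(np.arctan2(*(g[i]-g[i-1])[::-1]))) for i in range(4)])
print('spec',tri(ray('top',(179,225.6)),ray('side',(230.3,157.3))))
print('ref',tri(ray('top',np.array((373.3,263))/1.5625),ray('side',np.array((452,316.5))/1.5625)))
print('probe top',tri(ray('top',(300+(578-396)/6,185+146/6)),ray('side',(225+(551-396)/6,215+(459-396)/6))))
for q in [(500,274),(562,322)]: print(onz('top',np.array(q)/1.5625,70))
# plate pnp
pts=np.array([[155+x/6,195+y/6] for x,y in [(103,55),(328,128),(270,327),(43,253)]])
K,D,R,t=P('top')
obj=np.array([[50,56,0],[50,-56,0],[-50,-56,0],[-50,56,0]],float)
c,yaw=np.mean(g,0),np.arctan2(*(g[1]-g[2])[::-1])
def X(v): return Ro.from_euler('zy',[v[3],-v[4]]).apply(obj)+v[:3]
r=least_squares(lambda v:(proj('top',X(v),(K,D,R,t))-pts).ravel(),[c[0],c[1],62,yaw,.4])
print('plate',r.x,np.degrees(r.x[3:]),r.cost)
s=arm.read_state();print(s['clock'],Ro.from_quat(s['ee_rot']).as_matrix().round(3).tolist())
E
```

```text
stand [ 521.6523107  -223.64185094] [(np.float64(81.20860773911306), np.float64(-11.575263066473903)), (np.float64(79.82967093121971), np.float64(-102.72545278882953)), (np.float64(79.27695621736439), np.float64(168.5040274344744)), (np.float64(79.92397432909782), np.float64(78.66079604541724))]
stage [484.86740246 177.89734053] [(np.float64(129.73304598434314), np.float64(-19.396110004663253)), (np.float64(149.000751405615), np.float64(-110.05475663868026)), (np.float64(126.8506053117986), np.float64(160.52285750262791)), (np.float64(148.81610124243522), np.float64(71.05426439483709))]
spec (array([486.76137457, 194.16459311,  89.69811677]), np.float64(0.2937366279742929), np.float64(0.2937366279742355))
ref (array([658.74767449,  25.79196079,  12.15341763]), np.float64(0.06711932761456225), np.float64(0.06711932761444879))
probe top (array([ 522.41316904, -223.44728751,  116.08858255]), np.float64(0.16679240498651685), np.float64(0.16679240498640396))
[ 624.29510264 -207.05853604   70.        ]
[ 533.51575749 -318.86906313   70.        ]
plate [ 4.84045135e+02  1.78010686e+02  6.64501458e+01 -3.27897403e-01
  2.18903559e-01] [-18.78713729  12.54225003] 0.15982616194493635
0.15 [[0.96, -0.279, -0.0], [-0.279, -0.96, -0.002], [0.0, 0.002, -1.0]]
```

Request:
{"api": "servo_tool", "payload": {
  "rows": [
    [[85, 367, 310, 0, 0, 0, 0], [85, 367, 310, 0, 0, 0, 0], [85, 367, 310, 0, 0, 0, 0], [85, 367, 310, 0, 0, 0, 0], [85, 367, 310, 0, 0, 0, 0], [85, 367, 310, 0, 0, 0, 0], [85, 367, 310, 0, 0, 0, 0], [85, 367, 310, 0, 0, 0, 0], [85, 367, 310, 0, 0, 0, 0], [85, 367, 310, 0, 0, 0, 0]]
  ]
}}

```text
clock: 1.4
position: [440.2, 200.0, 231.1]
ee_rot: [0.99, -0.141, -0.0, 0.0]
contact_force: [-0.1, 0.6, 0.6]
gripper_width: 85.1
grasp_force: 0.0
```

```bash
python3 - <<'E'
from h import *
s=arm.read_state();print(s['clock'],s['position'],Ro.from_quat(s['ee_rot']).as_matrix().round(3).tolist(),s['joints'],s['contact_force'])
p=P('wrist');im=arm.get_image('wrist');cv2.imwrite('pics/w1.png',im[:,:,::-1])
np.savez('w1.npz',*p)
cv2.imwrite('pics/w1b.png',cv2.resize(im[:,:,::-1],(800,600),interpolation=cv2.INTER_CUBIC))
print(proj('wrist',[487,194,90],p), np.abs(s['joint_vel']).max())
E
```

```text
1.4 [440.15684627 199.99598681 231.13778034] [[0.96, -0.28, -0.0], [-0.28, -0.96, -0.0], [-0.0, 0.0, -1.0]] [ 7.63210734e-01  1.42594140e-01 -3.27051230e-01 -2.44362167e-04
 -1.10141882e+00  5.24367573e-01] [-0.07970601  0.61196729  0.6336593 ]
[[251.94358876 139.99040254]] 0.02613549240747813
```

View pics/w1b.png

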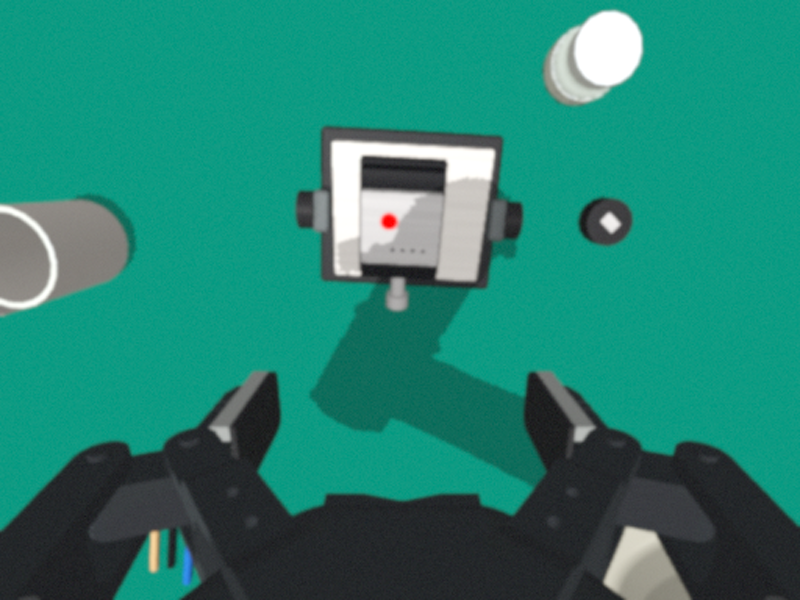

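The specimen dot shows at (389,221) in the 800 px picture, about 3 mm from the prediction. I'll enlarge the stage to fit its tilt.

```bash
python3 - <<'E'
from h import *
im=cv2.imread('pics/w1.png')[78:190,198:326]
cv2.imwrite('pics/c2.png',cv2.resize(im,None,fx=5,fy=5,interpolation=cv2.INTER_CUBIC))
im=cv2.imread('pics/w1.png').astype(int);m=((im[:,:,2]>150)&(im[:,:,1]<90)&(im[:,:,0]<90)).astype(np.uint8)
print(cv2.connectedComponentsWithStats(m)[2:])
E
```

```text
(array([[     0,      0,    512,    384, 196553],
       [   245,    138,      8,      8,     55]], dtype=int32), array([[255.50197148, 191.51403438],
       [248.45454545, 141.34545455]]))
```

View pics/c2.png

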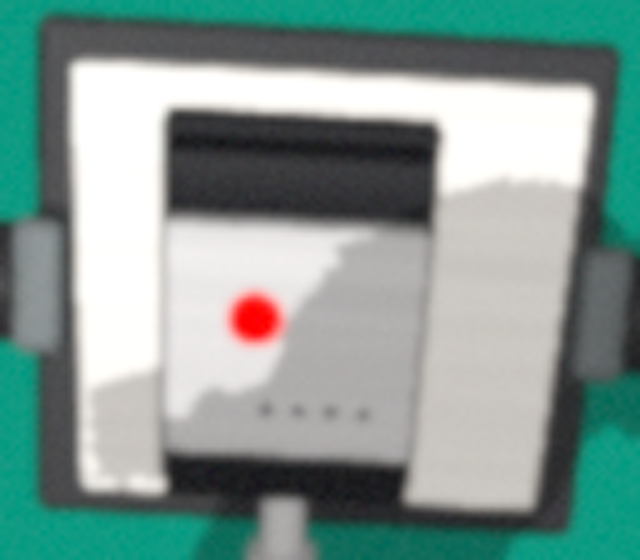

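Request:
{"api": "servo_tool", "payload": {
  "rows": [
    [[85, 197, 384, 0, 0, 0, -0.08], [85, 197, 384, 0, 0, 0, -0.08], [85, 197, 384, 0, 0, 0, -0.08], [85, 197, 384, 0, 0, 0, -0.08], [85, 197, 384, 0, 0, 0, -0.08], [85, 197, 384, 0, 0, 0, -0.08], [85, 197, 384, 0, 0, 0, -0.08], [85, 197, 384, 0, 0, 0, -0.08], [85, 197, 384, 0, 0, 0, -0.08], [85, 197, 384, 0, 0, 0, -0.08]]
  ]
}}

```text
clock: 2.7
position: [522.5, -222.0, 231.5]
ee_rot: [0.995, -0.1, 0.0, -0.0]
contact_force: [-0.5, 0.8, -0.3]
gripper_width: 85.1
grasp_force: 0.0
```

```bash
cat > fit.py <<'E'
from h import *
from scipy.optimize import least_squares
z=np.load('w1.npz');pw=[z[f'arr_{i}'] for i in range(4)];pt=P('top');ps=P('side')
def sh(p,d): return [p[0],p[1],p[2],p[3]+d]
top=np.array([[155+x/6,195+y/6] for x,y in [(103,22),(385,120),(302,365),(17,270),(103,55),(328,128),(270,327),(43,253),(144,184)]])
wr=np.array([[198+x/5,78+y/5] for x,y in [(42,18),(616,47),(568,530),(40,507),(70,60),(596,86),(537,512),(82,490),(254,318)]])
sd=np.array([[230.3,157.3]])
sq=np.array([[1,1],[1,-1],[-1,-1],[-1,1]])
def pts(v):
    cx,cy,yaw,t,h,u,q,w=v[:8]
    foot=np.c_[sq*[65,75],np.full(4,12)]
    T=Ro.from_euler('y',-t)
    pl=T.apply(np.r_[np.c_[sq*[50,56],np.full(4,h)],[[u,q,h+w]]])+[0,0,55]
    return Ro.from_euler('z',yaw).apply(np.r_[foot,pl])+[cx,cy,0]
def f(v):
    X=pts(v);e=v[8:].reshape(3,3)
    return np.r_[(proj('',X,sh(pt,e[0]))-top).ravel(),(proj('',X,sh(pw,e[1]))-wr).ravel(),(proj('',X[-1:],sh(ps,e[2]))-sd).ravel(),e.ravel()/2*.6,(v[4]-10)/10]
r=least_squares(f,np.r_[485,178,-.33,.22,10,0,15,20,np.zeros(9)])
print(r.x.round(3),'tilt deg',np.degrees(r.x[3]),'dot',pts(r.x)[-1].round(1),'rms',np.sqrt(np.mean(r.fun**2)))
cov=np.linalg.inv(r.jac.T@r.jac)*.25;print('sd tilt deg',np.degrees(cov[3,3]**.5))
E
python3 fit.py; python3 - <<'E'
from h import *
s=arm.read_state();print(s['position'],Ro.from_quat(s['ee_rot']).as_matrix().round(3).tolist())
p=P('wrist');im=arm.get_image('wrist');cv2.imwrite('pics/w2.png',im[:,:,::-1]);np.savez('w2.npz',*p)
q=proj('',[522,-223.5,118],p)[0];print(q)
hsv=cv2.cvtColor(im,cv2.COLOR_RGB2HSV);m=cv2.inRange(hsv,(95,120,100),(125,255,255))
n,l,st,c=cv2.connectedComponentsWithStats(m)
for i in range(1,n):
    if st[i,4]>20: print(st[i],c[i],onz('',c[i],118,p), cv2.minAreaRect(np.argwhere(l==i)[:,::-1].astype(np.float32)))
x,y=map(int,q);cv2.imwrite('pics/c3.png',cv2.resize(im[y-50:y+50,x-60:x+60,::-1],None,fx=5,fy=5,interpolation=cv2.INTER_CUBIC));print(x,y)
E
```

```text
[ 4.85077e+02  1.80572e+02 -3.31000e-01  1.79000e-01  9.01900e+00
  2.50500e+00  1.47170e+01  2.54240e+01  2.21100e+00 -2.69000e-01
  5.74000e-01 -2.11100e+00 -6.90000e-02  3.77100e+00  5.00000e-02
  1.76000e-01  2.00000e-02] tilt deg 10.249806745745028 dot [486.4 195.7  89.3] rms 0.48031108501499803
sd tilt deg 1.0860791389494469
[ 522.47761259 -222.00020323  231.49893372] [[0.98, -0.199, 0.0], [-0.199, -0.98, 0.0], [0.0, -0.0, -1.0]]
[260.79411286 190.18153378]
[216  87  14  14 122] [222.55737705  93.58196721] [ 617.94138968 -207.26284448  118.        ] ((222.5689697265625, 93.67241668701172), (11.029742240905762, 11.029742240905762), 23.198589324951172)
[442 126  18  32 504] [450.28769841 142.28968254] [ 532.61985648 -413.21612355  118.        ] ((450.5, 141.5), (31.0, 17.0), 90.0)
[334 150  11  12 102] [338.97058824 155.21568627] [ 541.19318401 -304.14466428  118.        ] ((338.9411926269531, 155.2647247314453), (9.701424598693848, 10.429031372070312), 75.96376037597656)
[250 184  16  16 244] [257.15983607 191.49180328] [ 521.39721601 -219.69012238  118.        ] ((257.5, 191.5), (15.0, 15.0), 90.0)
260 190
```

View pics/c3.png

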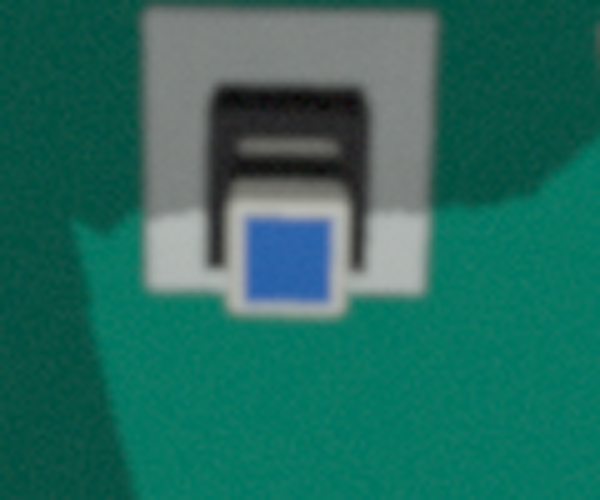

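The square is aligned with the image axes, so the roll is right. The wrist camera puts the probe at y ≈ -219.7 and the fixed cameras at -223.5, so I take the middle and descend.

Request:
{"api": "servo_tool", "payload": {
  "rows": [
    [[60, 0, 0, 50, 0, 0, 0], [60, 0, 0, 100, 0, 0, 0], [60, 0, 0, 130, 0, 0, 0], [60, 0, 0, 150, 0, 0, 0], [60, 0, 0, 161, 0, 0, 0], [45, 0, 0, 161, 0, 0, 0], [35, 0, 0, 161, 0, 0, 0], [30, 0, 0, 161, 0, 0, 0], [27, 0, 0, 161, 0, 0, 0], [27, 0, 0, 161, 0, 0, 0]]
  ]
}}

```text
clock: 4.0
position: [522.7, -223.7, 70.8]
ee_rot: [0.995, -0.101, 0.001, -0.0]
contact_force: [-0.1, 0.7, 1.3]
gripper_width: 26.8
grasp_force: 0.5
```

Request:
{"api": "servo_tool", "payload": {
  "rows": [
    [[25, 0, 0, 0, 0, 0, 0], [24, 0, 0, 0, 0, 0, 0], [23, 0, 0, 0, 0, 0, 0], [20, 0, 0, 0, 0, 0, 0], [20, 0, 0, 0, 0, 0, 0]]
  ]
}}

```text
clock: 4.62
position: [522.7, -223.4, 70.6]
ee_rot: [0.995, -0.101, 0.0, -0.0]
contact_force: [0.9, 4.8, 4.8]
gripper_width: 23.7
grasp_force: 58.6
```

Request:
{"api": "servo_tool", "payload": {
  "rows": [
    [[20, 0, 0, -20, 0, 0, 0], [20, 0, 0, -50, 0, 0, 0], [20, 0, 0, -90, 0, 0, 0], [20, 14, -45, -100, 0, 0, 0], [20, 31, -100, -100, 0, 0, 0], [20, 48, -155, -100, 0, 0, 0], [20, 64, -208, -100, 0, 0, 0], [20, 76, -248, -100, 0, 0, 0], [20, 84, -272, -100, 0, 0, 0], [20, 84, -272, -100, 0, 0, 0]]
  ]
}}

```text
clock: 5.88
position: [659.3, 26.5, 168.7]
ee_rot: [0.995, -0.101, -0.001, 0.001]
contact_force: [0.5, -0.6, -2.4]
gripper_width: 23.6
grasp_force: 59.6
```

```bash
python3 - <<'E'
from h import *
s=arm.read_state();R=Ro.from_quat(s['ee_rot']).as_matrix();T=np.array(s['position']);print(s['clock'],T,R.round(4).tolist(),s['contact_force'],s['gripper_width'],s['grasp_force'])
p=P('wrist');im=arm.get_image('wrist');cv2.imwrite('pics/w3.png',im[:,:,::-1]);np.savez('w3.npz',*p)
print('tip exp',T+R[:,2]*54.6, proj('',[T+R[:,2]*54.6,[658.5,26,16],T-R[:,2]*47.4],p))
hsv=cv2.cvtColor(im,cv2.COLOR_RGB2HSV);m=cv2.inRange(hsv,(95,120,100),(125,255,255))
n,l,st,c=cv2.connectedComponentsWithStats(m)
for i in range(1,n):
    if st[i,4]>20: print('blue',st[i],c[i])
m=((im[:,:,0]>130)&(im[:,:,1]<90)&(im[:,:,2]<90)).astype(np.uint8)
n,l,st,c=cv2.connectedComponentsWithStats(m)
for i in range(1,n):
    if st[i,4]>8: print('red',st[i],c[i],onz('',c[i],16,p))
for n in('side','top'): cv2.imwrite(f'pics/{n}3.png',arm.get_image(n)[:,:,::-1])
a=cv2.imread('pics/side3.png');q=proj('side',[[658.5,26,16],T+R[:,2]*54.6]);print(q);x,y=q[0].astype(int)
c=cv2.resize(a[y-60:y+20,x-50:x+50],(600,480),interpolation=cv2.INTER_CUBIC);print(x,y)
cv2.imwrite('pics/c4.png',cv2.resize(cv2.imread('pics/w3.png'),(640,480)));cv2.imwrite('pics/c5.png',c)
E
```

```text
5.875 [659.27055715  26.51397964 168.72874435] [[0.9797, -0.2002, -0.0026], [-0.2002, -0.9797, -0.0008], [-0.0024, 0.0013, -1.0]] [ 0.48120572 -0.56949186 -2.40851091] 23.575017469916194 59.60644841194153
tip exp [659.127961    26.46957554 114.12894861] [[259.76294486 209.32783136]
 [259.3638322  181.38226582]
 [262.01331766 289.02837453]]
blue [498 179  14  16 138] [505.44202899 186.4057971 ]
blue [ 236  276   43   36 1483] [257.0991234  293.39581929]
red [252 179  10   9  69] [256.23188406 182.75362319] [657.64766006  29.80683227  16.        ]
[[289.27481269 201.46151619]
 [291.15829633 172.98835809]]
289 201
```

View pics/c4.png

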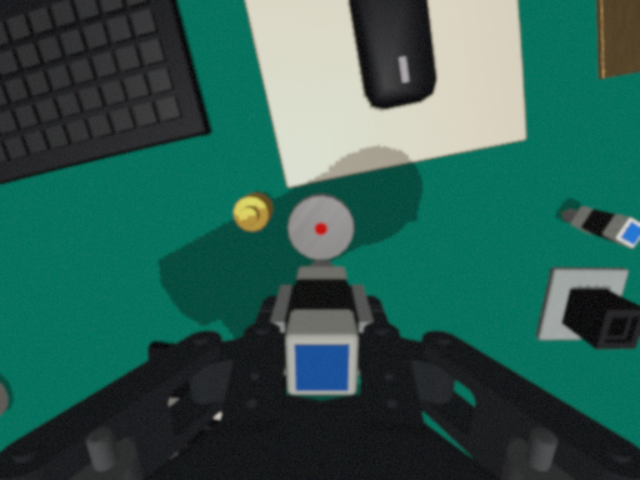

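The block's dot is at (321,229) and the probe's screen at (322,367) in this 640 px picture. Both show the same ~3 mm wrist-camera bias in y, so the tip is already over the dot.

Request:
{"api": "servo_tool", "payload": {
  "rows": [
    [[20, 0, 0, 40, 0, 0, 0], [20, 0, 0, 70, 0, 0, 0], [20, 0, 0, 85, 0, 0, 0], [20, 0, 0, 93, 0, 0, 0], [20, 0, 0, 93, 0, 0, 0]]
  ]
}}

```text
clock: 6.65
position: [659.7, 25.5, 77.7]
ee_rot: [0.995, -0.101, 0.0, 0.0]
contact_force: [-0.4, -0.0, -2.3]
gripper_width: 23.5
grasp_force: 59.6
```

```bash
python3 - <<'E'
from h import *
s=arm.read_state();R=Ro.from_quat(s['ee_rot']).as_matrix();T=np.array(s['position']);print(s['clock'],T,R[:,2],s['contact_force'])
c=[]
for n in('side','wrist'):
    a=arm.get_image(n)[:,:,::-1];q=proj(n,[[658.5,26,16],T+R[:,2]*54.6]);print(n,q);x,y=q[0].astype(int);print(x,y)
    c.append(cv2.resize(a[y-35:y+15,x-33:x+33],None,fx=6,fy=6,interpolation=cv2.INTER_CUBIC))
cv2.imwrite('pics/c6.png',np.hstack(c))
E
```

```text
6.65 [659.65452287  25.53027012  77.73283306] [ 5.86372327e-04 -8.93798568e-05 -9.99999824e-01] [-0.43225943 -0.0154745  -2.27356497]
side [[289.27481269 201.46151619]
 [289.80552487 199.54867164]]
289 201
wrist [[259.97046632 208.27218704]
 [260.34579089 209.66002198]]
259 208
```

View pics/c6.png

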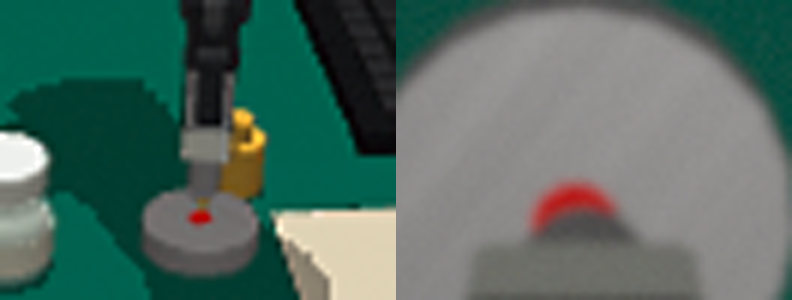

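Request:
{"api": "servo_tool", "payload": {
  "rows": [
    [[20, -1, -1.5, 2, 0, 0, 0], [20, -1, -1.5, 4, 0, 0, 0], [20, -1, -1.5, 6, 0, 0, 0], [20, -1, -1.5, 8, 0, 0, 0], [20, -1, -1.5, 8, 0, 0, 0]]
  ]
}}

```text
clock: 7.38
position: [658.8, 27.6, 69.6]
ee_rot: [0.995, -0.101, 0.0, 0.0]
contact_force: [-0.9, 1.0, 0.9]
gripper_width: 23.1
grasp_force: 59.7
```

```bash
python3 - <<'E'
from h import *
s=arm.read_state();print(s['position'],s['contact_force'],s['joint_efforts'])
E
```

```text
[658.81043567  27.58572658  69.57974556] [-0.92864355  0.99469512  0.93718963] [-2.55900258e-01 -4.53931582e+01  1.60030407e+01  3.67011465e+00
  2.30636043e-01  9.51272511e-06]
```

Request:
{"api": "servo_tool", "payload": {
  "rows": [
    [[20, 0, 0, 1.5, 0, 0, 0], [20, 0, 0, 3.2, 0, 0, 0], [20, 0, 0, 3.2, 0, 0, 0], [20, 0, 0, 3.2, 0, 0, 0], [20, 0, 0, 3.2, 0, 0, 0], [20, 0, 0, 3.2, 0, 0, 0], [20, 0, 0, 3.2, 0, 0, 0]]
  ]
}}

```text
clock: 8.25
position: [658.8, 27.5, 66.2]
ee_rot: [0.995, -0.101, 0.0, -0.0]
contact_force: [-0.2, 1.4, 2.0]
gripper_width: 23.1
grasp_force: 59.9
```

```bash
python3 - <<'E'
from h import *
s=arm.read_state();print(s['position'],s['contact_force'],Ro.from_quat(s['ee_rot']).as_matrix()[:,2])
c=[]
T=s['position']
for n in('side','wrist'):
    a=arm.get_image(n)[:,:,::-1];q=proj(n,[[658.5,26,16]]);x,y=q[0].astype(int);print(x,y)
    c.append(cv2.resize(a[y-35:y+15,x-33:x+33],None,fx=6,fy=6,interpolation=cv2.INTER_CUBIC))
cv2.imwrite('pics/c7.png',np.hstack(c)); print(arm.read_state()['clock'])
E
```

```text
[658.83890202  27.54853023  66.20902293] [-0.15151377  1.43531042  1.96159821] [ 3.32121003e-04  6.01470894e-05 -9.99999943e-01]
289 201
261 211
8.35
```

View pics/c7.png

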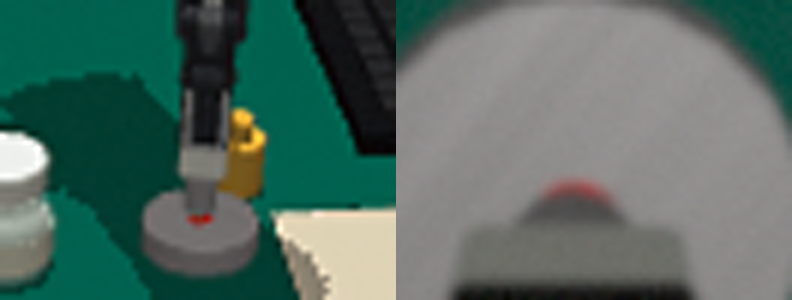

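The tip is centred on the dot (side crop (200,217)). The push reads about 4.3 N over the baseline, so I'll add 0.5 mm, hold, then lift.

Request:
{"api": "servo_tool", "payload": {
  "rows": [
    [[20, 0, 0, 0.5, 0, 0, 0], [20, 0, 0, 0.5, 0, 0, 0], [20, 0, 0, 0.5, 0, 0, 0], [20, 0, 0, 0.5, 0, 0, 0], [20, 0, 0, 0.5, 0, 0, 0], [20, 0, 0, 0.5, 0, 0, 0], [20, 0, 0, 0.5, 0, 0, 0], [20, 0, 0, 0.5, 0, 0, 0], [20, 0, 0, 0.5, 0, 0, 0], [20, 0, 0, 0.5, 0, 0, 0]]
  ]
}}

```text
clock: 9.6
position: [658.8, 27.6, 65.6]
ee_rot: [0.995, -0.101, 0.0, -0.0]
contact_force: [-0.2, 0.5, 1.8]
gripper_width: 23.4
grasp_force: 60.0
```

Request:
{"api": "servo_tool", "payload": {
  "rows": [
    [[20, 0, 0, -10, 0, 0, 0], [20, 0, 0, -40, 0, 0, 0], [20, 0, 0, -80, 0, 0, 0], [20, 0, 0, -110, 0, 0, 0], [20, 0, 0, -110, 0, 0, 0]]
  ]
}}

```text
clock: 10.22
position: [659.7, 27.7, 178.1]
ee_rot: [0.995, -0.101, 0.002, -0.001]
contact_force: [-0.1, -0.7, -2.6]
gripper_width: 23.3
grasp_force: 59.6
```

```bash
python3 - <<'E'
from h import *
s=arm.read_state();R=Ro.from_quat(s['ee_rot']);T=np.array(s['position']);print(s['clock'],T,s['contact_force'],s['gripper_width'])
for td in (10.3,11.4,12.5):
  yaw=-.331;t=np.radians(td);n=Ro.from_euler('zy',[yaw,-t])
  Rt=(n*Ro.from_euler('x',np.pi))   # tool x along stage x, z = -normal
  N=n.as_matrix()[:,2];L=54.6
  tgt=np.array([486.7,194.3,89.5])+N*(L+35)
  R0=R.as_matrix();print(td,N.round(3),tgt.round(1),'shift',(R0.T@(tgt-T)).round(1),'rv',(R.inv()*Rt).as_rotvec().round(3))
E
```

```text
10.225 [659.72369134  27.67139326 178.08281463] [-0.08023267 -0.72060984 -2.60504341] 23.333474587241472
10.3 [-0.179  0.     0.984] [470.7 194.3 177.7] shift [-218.7 -125.1   -0.3] rv [0.045 0.169 0.128]
11.4 [-0.198  0.     0.98 ] [469.  194.3 177.3] shift [-2.204e+02 -1.248e+02  1.000e-01] rv [0.05  0.188 0.128]
12.5 [-0.216  0.     0.976] [467.3 194.3 177. ] shift [-222.1 -124.4    0.4] rv [0.055 0.206 0.127]
```

```bash
cat >> h.py <<'E'
def plan(tgt,yaw,t):
    s=arm.read_state();R=Ro.from_quat(s['ee_rot']);T=np.array(s['position'])
    Rt=Ro.from_euler('z',yaw)*Ro.from_euler('y',-t)*Ro.from_euler('x',np.pi)
    return (R.as_matrix().T@(np.array(tgt)-T)).round(1),(R.inv()*Rt).as_rotvec().round(3),Rt.as_matrix()[:,2].round(3)
E
python3 -c "
from h import *
print(plan([370,234,168],-.331,.35))"
```

```text
(array([-325.4, -143.7,    9. ]), array([-0.025,  0.345,  0.126]), array([ 0.324, -0.111, -0.939]))
```

Request:
{"api": "servo_tool", "payload": {
  "rows": [
    [[20, 0, 0, -30, 0, 0, 0], [20, -50, -22, -40, 0, 0, 0], [20, -100, -44, -40, 0, 0, 0], [20, -150, -66, -40, 0, 0.1, 0.05], [20, -200, -88, -40, 0, 0.2, 0.1], [20, -250, -110, -40, -0.02, 0.3, 0.12], [20, -300, -132, -15, -0.025, 0.345, 0.126], [20, -325, -144, 9, -0.025, 0.345, 0.126], [20, -325, -144, 9, -0.025, 0.345, 0.126], [20, -325, -144, 9, -0.025, 0.345, 0.126]]
  ]
}}

```text
clock: 11.48
position: [369.1, 233.7, 165.9]
ee_rot: [0.972, -0.162, 0.169, 0.031]
contact_force: [0.5, 0.8, -2.3]
gripper_width: 23.5
grasp_force: 59.5
```

```bash
cat > fit2.py <<'E'
from h import *
from scipy.optimize import least_squares
import sys
def load(k,f): z=np.load(k);return [z[f'arr_{i}'] for i in range(4)],cv2.GaussianBlur(cv2.cvtColor(cv2.imread(f),cv2.COLOR_BGR2GRAY),(0,0),.8).astype(np.float32)
V=[(P('top'),cv2.GaussianBlur(cv2.imread('pics/top0.png',0),(0,0),.8).astype(np.float32),0)]
for k in sys.argv[1:]: V.append((*load(k+'.npz',f'pics/{k}.png'),1))
sq=np.array([[50,56],[50,-56],[-50,-56],[-50,56]],float)
def pose(v,X): return Ro.from_euler('z',v[3]).apply(Ro.from_euler('y',-v[4]).apply(X))+v[:3]
def edges(v): # 3d samples with direction, top face of plate
    o=[]
    for i in range(4):
        a,b=sq[i],sq[(i+1)%4]
        for s in np.linspace(.06,.94,23): o.append(np.r_[a+(b-a)*s,0,(b-a)/100,0])
    return np.array(o)
E=edges(0)
def pr(v,X,j): 
    p,_,g=V[j];e=v[5+3*g:8+3*g];return proj('',pose(v,X),[p[0],p[1],p[2],p[3]+e])
def search(v,rng):
    out=[]
    for j in range(len(V)):
        c=pr(v,E[:,:3],j);d=pr(v,E[:,:3]+E[:,3:],j)-c;d/=np.linalg.norm(d,axis=1)[:,None]
        n=np.c_[d[:,1],-d[:,0]]
        m=pr(v,np.zeros((1,3)),j)[0];n*=np.sign(((c-m)*n).sum(1))[:,None]  # outward
        s=np.arange(-rng,rng+.01,.25);q=c[:,None]+n[:,None]*s[None,:,None]
        I=cv2.remap(V[j][1],q[...,0].astype(np.float32),q[...,1].astype(np.float32),cv2.INTER_LINEAR)
        g=-np.gradient(I,axis=1);k=g[:,2:-2].argmax(1)+2
        G=g[np.arange(len(k)),k]
        for i in np.where((G>4)&(k>3)&(k<len(s)-4))[0]:
            w=np.clip(g[i,k[i]-3:k[i]+4],0,None);out.append((j,i,n[i],c[i]+n[i]*(w*s[k[i]-3:k[i]+4]).sum()/w.sum()))
    return out
v=np.r_[486,179,64,-.331,.18,np.zeros(6)]
for rng in (6,5,4,3,3,2,2):
    M=search(v,rng);J=[np.array([m[1] for m in M if m[0]==j]) for j in range(len(V))]
    def f(v):
        r=[]
        for j in range(len(V)):
            if len(J[j])==0: continue
            q=pr(v,E[J[j],:3],j);mm=[m for m in M if m[0]==j]
            r.append(((q-np.array([m[3] for m in mm]))*np.array([m[2] for m in mm])).sum(1))
        return np.r_[np.concatenate(r),v[5:]/2*2]
    r=least_squares(f,v,loss='soft_l1',f_scale=.4);v=r.x
print('x',v.round(3),'tilt',np.degrees(v[4]),'yaw',np.degrees(v[3]),[len(j) for j in J],'med',np.median(np.abs(r.fun)))
print('hinge dist',(pose(v,np.zeros(3))-pose(v,[0,0,1])*0)[2])
E
python3 - <<'E'
from h import *
s=arm.read_state();print(s['clock'],s['position'],Ro.from_quat(s['ee_rot']).as_matrix()[:,2],s['contact_force'])
p=P('wrist');im=arm.get_image('wrist');cv2.imwrite('pics/w4.png',im[:,:,::-1]);np.savez('w4.npz',*p)
print(proj('',[486.7,194.3,89.5],p))
m=((im[:,:,0]>130)&(im[:,:,1]<90)&(im[:,:,2]<90)).astype(np.uint8)
n,l,st,c=cv2.connectedComponentsWithStats(m);print(st[1:],c[1:])
E
python3 fit2.py w1; python3 fit2.py w4; python3 fit2.py w1 w4
```

```text
11.475 [369.12193383 233.671141   165.93697147] [ 0.31850996 -0.11390481 -0.94105106] [ 0.48230562  0.79765816 -2.31594636]
[[257.67775023  93.33760715]]
[[250  88   9  10  78]] [[254.1025641   92.51282051]]
x [ 4.84880e+02  1.83191e+02  6.34130e+01 -3.35000e-01  2.08000e-01
  2.46600e+00 -3.65000e-01 -1.70000e-02 -4.95000e-01  5.96000e-01
  1.59000e-01] tilt 11.932035054432689 yaw -19.178502523341727 [90, 79] med 0.21065122455254298
hinge dist 63.41253010486477
x [ 4.84896e+02  1.83060e+02  6.25880e+01 -3.34000e-01  2.18000e-01
  2.29900e+00 -4.19000e-01 -5.70000e-02 -4.17000e-01  2.17200e+00
  6.60000e-02] tilt 12.489253097870431 yaw -19.124104703494993 [89, 90] med 0.22133171017015113
hinge dist 62.58791585648064
x [ 4.85269e+02  1.83164e+02  5.89330e+01 -3.35000e-01  2.15000e-01
  1.88700e+00 -3.34000e-01 -9.80000e-02 -2.79000e-01  2.19400e+00
 -3.66500e+00] tilt 12.330902493420522 yaw -19.18842306096524 [89, 79, 90] med 0.20913269327835793
hinge dist 58.93349309983625
```

```bash
python3 -c "
from h import *
t=np.radians(12.3);y=np.radians(-19.1)
N=(Ro.from_euler('z',y)*Ro.from_euler('y',-t)).as_matrix()[:,2]
for g in (45,10): print(N,plan(np.array([487,195.5,89.7])+N*(54.6+g),y,t))"
```

```text
[-0.20130283  0.06970736  0.97704557] (array([103.1,  -2. ,  15.2]), array([ 0.003, -0.131,  0.003]), array([ 0.201, -0.07 , -0.977]))
[-0.20130283  0.06970736  0.97704557] (array([98.6, -2.1, 49.9]), array([ 0.003, -0.131,  0.003]), array([ 0.201, -0.07 , -0.977]))
```

Request:
{"api": "servo_tool", "payload": {
  "rows": [
    [[20, 15, 0, -20, 0, 0, 0], [20, 50, -1, -10, 0, -0.07, 0], [20, 85, -2, 5, 0.003, -0.131, 0.003], [20, 103, -2, 15, 0.003, -0.131, 0.003], [20, 101, -2, 30, 0.003, -0.131, 0.003], [20, 99.5, -2, 42, 0.003, -0.131, 0.003], [20, 98.6, -2, 50, 0.003, -0.131, 0.003], [20, 98.6, -2, 50, 0.003, -0.131, 0.003], [20, 98.6, -2, 50, 0.003, -0.131, 0.003]]
  ]
}}

```text
clock: 12.65
position: [473.9, 200.7, 153.5]
ee_rot: [0.981, -0.164, 0.106, 0.017]
contact_force: [0.2, 0.4, -1.4]
gripper_width: 23.3
grasp_force: 59.5
```

```bash
python3 - <<'E'
from h import *
s=arm.read_state();R=Ro.from_quat(s['ee_rot']).as_matrix();T=np.array(s['position']);print(s['clock'],T,R[:,2],s['contact_force'])
t=np.radians(12.3);y=np.radians(-19.1)
N=(Ro.from_euler('z',y)*Ro.from_euler('y',-t)).as_matrix()[:,2]
print(plan(np.array([487,195.5,89.7])+N*(54.6+10),y,t))
c=[]
for n,w in(('side',1),('wrist',1)):
    a=arm.get_image(n)[:,:,::-1];cv2.imwrite(f'pics/{n}5.png',a);q=proj(n,[[487,194.3,89.7],T+R[:,2]*54.6]);print(n,q);x,yy=q[0].astype(int);print(x,yy)
    k=6;c.append(cv2.resize(a[yy-48:yy+40,x-33:x+33],None,fx=k,fy=k,interpolation=cv2.INTER_CUBIC))
cv2.imwrite('pics/c8.png',np.hstack(c))
E
```

```text
12.65 [473.92698535 200.65807331 153.45479057] [ 0.2023854  -0.06816569 -0.9769307 ] [ 0.15584179  0.36346329 -1.43003639]
(array([0.1, 0.6, 0.7]), array([-0.002, -0.001,  0.001]), array([ 0.201, -0.07 , -0.977]))
side [[230.46082191 157.27225637]
 [229.72958582 154.07730196]]
230 157
wrist [[261.7038136  204.14289886]
 [259.56079183 208.95613253]]
261 204
```

View pics/c8.png

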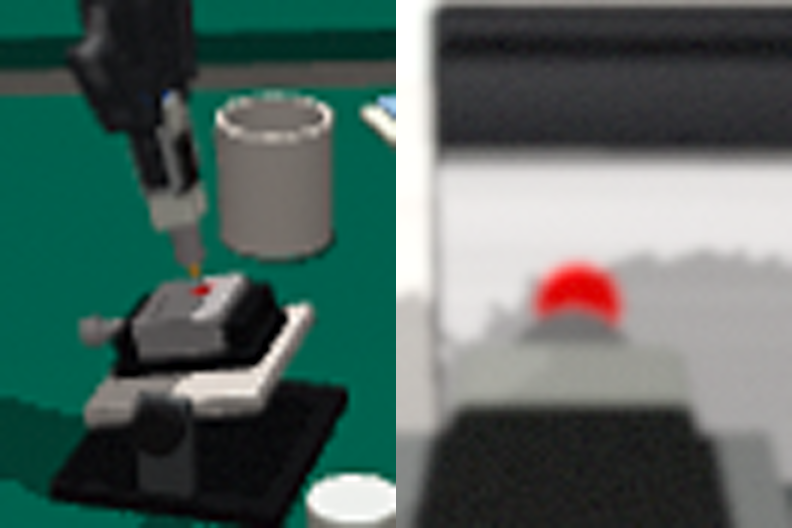

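Wrist crop: the dot's column (577) and the nose centre (575) agree. Side crop: the probe's axis, extended, passes within about 1 mm of the dot at (202,289), so I go in.

Request:
{"api": "servo_tool", "payload": {
  "rows": [
    [[20, 0, 0, 3, 0, 0, 0], [20, 0, 0, 6, 0, 0, 0], [20, 0, 0, 8, 0, 0, 0], [20, 0, 0, 10, 0, 0, 0], [20, 0, 0, 11, 0, 0, 0], [20, 0, 0, 11, 0, 0, 0], [20, 0, 0, 11, 0, 0, 0]]
  ]
}}

```text
clock: 13.62
position: [476.0, 199.5, 142.4]
ee_rot: [0.981, -0.165, 0.106, 0.017]
contact_force: [-2.4, -0.8, 1.1]
gripper_width: 23.7
grasp_force: 60.0
```

```bash
cat > f.py <<'E'
from h import *
s=arm.read_state();R=Ro.from_quat(s['ee_rot']).as_matrix();print(s['clock'],s['position'],s['contact_force'],'tool',R.T@np.array(s['contact_force']),R[:,2])
im=arm.get_image('wrist');f=[]
for _ in range(8): arm.get_image('side');f.append(R.T@np.array(arm.read_state()['contact_force']))
print(np.mean(f,0),np.std(f,0))
E
python3 f.py
```

```text
13.625 [475.96983042 199.50718661 142.39735401] [-2.35205742 -0.82808205  1.05714057] tool [-1.68230078  1.54987287 -1.45024078] [ 0.20170451 -0.06886946 -0.97702215]
[-1.67697845  0.55122893 -1.156414  ] [0.48161772 0.64635894 0.45511617]
```

Request:
{"api": "servo_tool", "payload": {
  "rows": [
    [[20, 0, 0, 1.5, 0, 0, 0], [20, 0, 0, 2.8, 0, 0, 0], [20, 0, 0, 2.8, 0, 0, 0], [20, 0, 0, 2.8, 0, 0, 0], [20, 0, 0, 2.8, 0, 0, 0], [20, 0, 0, 2.8, 0, 0, 0]]
  ]
}}

```text
clock: 14.82
position: [476.6, 199.3, 139.5]
ee_rot: [0.981, -0.165, 0.106, 0.017]
contact_force: [-2.6, -0.1, 2.6]
gripper_width: 23.3
grasp_force: 60.2
```

```bash
python3 f.py; python3 - <<'E'
from h import *
# numeric check: dot vs nose in wrist, tip vs dot in side
im=arm.get_image('wrist')
m=((im[:,:,0]>120)&(im[:,:,1]<90)&(im[:,:,2]<90)).astype(np.uint8)
n,l,st,c=cv2.connectedComponentsWithStats(m);print([ (a.tolist(),b) for a,b in zip(st[1:],c[1:]) if a[4]>4])
x,y=np.argwhere(m).mean(0)[::-1].astype(int)
for r in (y+5,y+7,y+16): print(r,cv2.cvtColor(im,cv2.COLOR_RGB2GRAY)[r,x-24:x+25].tolist())
E
```

```text
14.825 [476.56875015 199.33070307 139.52246478] [-2.55463413 -0.0731436   2.56625721] tool [-1.78890294  0.90133977 -3.01738205] [ 0.20162716 -0.06885108 -0.97703941]
[-1.64079508  1.27642007 -2.88870018] [0.54151004 0.31166028 0.3841606 ]
[([254, 206, 9, 4, 19], array([258.47368421, 207.05263158]))]
212 [212, 218, 219, 217, 209, 194, 174, 165, 165, 167, 171, 169, 166, 156, 140, 125, 115, 113, 114, 113, 114, 115, 113, 114, 113, 114, 113, 113, 111, 112, 114, 124, 139, 151, 158, 160, 161, 161, 161, 161, 162, 162, 165, 161, 164, 163, 162, 163, 163]
214 [191, 193, 194, 204, 206, 193, 172, 162, 160, 159, 159, 161, 159, 157, 151, 149, 145, 140, 139, 139, 139, 139, 138, 137, 139, 137, 137, 138, 138, 136, 138, 138, 142, 146, 148, 150, 151, 151, 150, 150, 152, 155, 158, 159, 160, 161, 160, 161, 162]
223 [151, 157, 153, 140, 123, 107, 102, 99, 98, 99, 99, 94, 93, 90, 89, 88, 91, 89, 89, 89, 90, 87, 89, 89, 88, 85, 86, 88, 88, 90, 89, 88, 91, 87, 87, 88, 87, 90, 88, 87, 91, 97, 108, 131, 149, 158, 160, 158, 159]
```

```bash
python3 -c "
from bench import arm
print(arm.job_done())"
```

```text
the job is handed in; nothing more can be done
None
```

The job is handed in: I checked the probe on the reference block's red dot, held about half-way in for over a second, then lifted it off. It is now on the specimen's red dot, still in the gripper, about square to the face (fitted tilt 12.3°), with a push of about 5 N, or half-way in.

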